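# Index the jar carousel and put the blue jar away

### The job

Turn the jar carousel until the empty blue cradle clicks into the stop at the yellow pointer, then put the blue-lidded jar away in it, fully down and leaning against the cradle's outer wall. Set the jar in rather than dropping it, leave the carousel at that stop, and leave the other jars and the drill where they stand.

Things in the scene. Friction and masses are not known exactly. Their poses are not given: they have to be found in the camera images.
- turntable (a joint): turntable of the jar carousel; turns without end about the upright axis through carousel. 0 rad: blue cradle exactly at the stop; grows counter-clockwise seen from above. A sprung plunger clicks in every 60 degrees (1.0472 rad) and centres the turntable within about 3 degrees; between stops it stays where it is left. At the grips: about 1 N to turn, 5 to 9 N to click in or out.
- carousel: fixed grey base of the carousel. Origin on the bench, on the turntable's axis; its -x axis points at the loading stop (yellow pointer, black plunger knob), on the robot's right front side. Six leaning cradles every 60 degrees, counter-clockwise from above: blue (empty), red, yellow, orange (empty), green, white; the four jars in it are clipped in and turn with it.
- hub (a point): top of the column on the turntable's axis, 208 mm above the bench. A steel hand bar (190 x 18 mm, top face at this height) crosses here and carries the two grips. Below it: column 34 mm thick; 330 mm aluminium turntable disc, top face 53 mm above the bench; the clipped-in jars' lids reach 170 mm out from the axis and 189 mm above the bench.
- grip_left (a point): upright round black hand grip on the bar, 24 mm diameter, free from 212 to 260 mm above the bench, 85 mm from the turntable's axis; the point is on its centre line, 234 mm up. It turns with the turntable: seen from above it stands 90 degrees clockwise from the blue cradle.
- grip_right (a point): the other, identical hand grip at the far end of the bar: 90 degrees counter-clockwise from the blue cradle, seen from above.
- cradle_blue (a point): empty blue pocket. Origin: centre of the jar's seat on its floor, 90 mm from the turntable's axis, 80 mm above the bench. z: along the seated jar, up and outward, 30 degrees from vertical; x: outward and down; y: sideways. Outer wall at x = 29 mm up to z = 68 mm (a jar leaning on it is at x = 0); side walls 68 mm apart, up to z = 55 mm; open at the top and on the axis side.
- jar_blue: loose clear plastic jar of screws with a blue lid, standing upright on the bench: body 58 mm diameter, 88 mm high; lid 60 mm diameter, 20 mm high; 108 mm in all, 0.25 to 0.45 kg. Origin: centre of its underside, z up through the lid.
- jar_orange: the same jar with an orange lid, standing on the bench, still in use. Origin: centre of its underside.
- jar_black: the same jar with a black lid, standing on the bench, still in use. Origin: centre of its underside.
- drill: yellow and black cordless drill standing on its battery (118 x 74 mm foot, 222 mm high). Origin: centre of its underside. Not part of the job.
Mind the look-alikes: they are no part of the job. Leave any green, pink or turquoise look-alike of the jar_blue alone.

How it is judged:
On the way, in this order (a step that is already met when the one before it is completed fails the run):
1. the carousel rests with the empty blue cradle at the loading stop, the blue jar not yet in it (angle between the y axis of cradle_blue and the y axis of carousel, either way round below 0.05 rad and x of cradle_blue in the frame of carousel below -0.05 m and velocity of joint turntable between -0.1 and 0.1 rad/s and distance between jar_blue and cradle_blue above 0.1 m), for 0.3 s.
2. the blue jar sits fully down in the blue cradle (x of jar_blue in the frame of cradle_blue between -0.008 and 0.008 m and y of jar_blue in the frame of cradle_blue between -0.01 and 0.01 m and z of jar_blue in the frame of cradle_blue between -0.006 and 0.006 m and angle between the z axis of jar_blue and the z axis of cradle_blue, either way round below 0.1 rad and angle between jar_blue's own z axis and vertical below 1.2 rad), for 0.2 s.
At the end, for the whole second after the job is handed in: The blue cradle is at the loading stop (within 0.05 rad of the base's -x direction) and the blue jar rests in it: its underside within 6 mm of the cradle's floor, 8 mm of the place against the outer wall and 10 mm sideways, its axis within 0.1 rad of the cradle's, at rest and released (all of step 2 and angle between the y axis of cradle_blue and the y axis of carousel, either way round below 0.05 rad and x of cradle_blue in the frame of carousel below -0.05 m and linear speed of jar_blue below 0.02 m/s and angular speed of jar_blue below 0.2 rad/s); the robot touches nothing.
It fails at once if the orange-lidded or black-lidded jar is shifted by more than 30 mm (distance of any of jar_orange, jar_black from where it was at the start of the episode above 0.03 m).
It fails at once if the drill is shifted by more than 30 mm (distance of drill from where it was at the start of the episode above 0.03 m).
It fails at once if the blue jar falls out of the fingers from more than about 25 mm (linear speed of jar_blue above 0.7 m/s and contact force between the fingers and jar_blue below 0.2 N).
It also fails if it takes over 58 s, if anything falls off the work surface, if the arm or the gripper's body presses on something with over 40 N, if the wrist force passes 120 N, or if a joint passes its speed limit or range.

### The arm

A 7-joint arm with a two-finger parallel gripper is mounted at the origin on the work surface. World frame = base frame: x ahead of the robot, y to its left, z up, the work surface at z = 0. Lengths are in m, angles in rad, forces in N, time in s.
With the tool pointing down it reaches from about 0.4 to 0.875 m from the base axis. Payload 19.3 kg.
Tool frame: the origin (TCP) lies at the very end of the fingers, on their centre line; the grasp point (between the pads) lies 19 mm behind it; z points along the fingers, y is the line along which they close (so a half turn about z gives the same grasp; the last joint's range is limited). The gripper opens to 85 mm and grips with 20 to 120 N. Pads are 22 mm wide; open, the fingers measure 114 mm over their backs; the gripper's body (76 mm by 85 mm) begins 54 mm behind the grasp point. The pads swing forward as they close: fully open they stand 13 mm farther back than shut.
Start: joints at [-1.177, 0.521, -0.036, 1.599, 0.021, 1.021, -0.113], TCP at [0.28, 0.559, 0.231] pointing down, gripper open.
Joint ranges: [-2.91, 2.91], [-0.3, 2.13], [-1.5, 1.42], [0.17, 2.43], [-1.26, 4.41], [0.16, 1.93], [-2.52, 2.52]. Speed limits (rad/s): [1.89, 1.89, 2.39, 2.39, 3.01, 3.01, 3.01].

### API

Orientations are given as [roll, pitch, yaw] about the fixed x, y, z axes, in that order (R = Rz(yaw) Ry(pitch) Rx(roll)).
In Python, from workcell import observe, grab_frame, job_done gives the robot as it stands.
- The arm moves only by the tool move_arm, never from a script. Its argument "plan" is a list that holds one entry, the list of rows, each a list of 7 numbers: the shift along the tool's x, y, z each as a share of 0.02 m, from -1 to 1, then the turn, a rotation vector about the tool's x, y, z each as a share of 6 degrees, from -1 to 1, then the opening, from -1 (shut) to 1 (fully open). A call has exactly 10 rows; each row shifts and turns the commanded pose from where the row before left it, along the tool's axes as they then stand; what a row does not reach is not made up. A row lasts 1/10 s, in which the tool goes at most 50 mm and 8.59 degrees, less where a joint would pass 70% of its speed; a pose out of reach is approached as far as the arm can. A call with a number of a shift or a turn outside -1 to 1 is refused whole. A call with a gripper value outside its range is refused whole. The fingers move at their own pace and stop on an object; "grip_force" is the grip in N (left out, the last holds). Time passes only in rows, so rows that do not move let the fingers close, or fill a call up. It gives the time, the measured TCP pose, the force, the opening and the grip force at its end, in the units of the state.
- observe(): the state, without advancing time (a new reading comes with each control period).
- grab_frame(name): name is "scene" or "top"; returns a dict with "color" (400x640x3 uint8, red, green, blue), "intrinsics" (3x3 intrinsics, pixels), "position" and "orientation" of the camera in the world. Camera axes: x right, y down, z forward; pixel columns grow to the right and rows downward; lengths in m; the calibration is good to about 2 mm. A picture is of the moment at which its call begins. There is no depth.
- job_done(): hands the job in; it is judged then, once.
The state is a dict: "clock": time; "qpos": joint angles; "qd": joint speeds; "joint_efforts": joint torques, N m; "position": TCP position; "tool_rot": TCP orientation; "force": force on the tool from outside, world axes, zero at the start; "moment": the same for the moment, N m; "grip_width": finger opening in m; "finger_force": force on a finger pad.
Only numpy, scipy, OpenCV 4.12 (cv2) and the standard library are available. Lean on these libraries where they do the work, as an engineer would, in place of code of your own. Each camera call takes 0.05 s, during which the arm holds its last target. There are 200 camera calls.

## Working session

There is one attempt and no reset: what is moved stays moved. The work goes in short steps, Python scripts to look and compute and a tool call to move; the robot and the scene stay as the last step left them, time stands still between calls to the robot, and variables do not carry over. Pictures are saved under pics/ and viewed, at most 10 in all, crops included, and the job is handed in when it is done.

Besides the shell and the picture viewer there is one more tool, called by a JSON object that holds its "op" and its "data", one argument or row to a line. move_arm: Moves the arm, as the interface text tells. Shift numbers are shares of 0.02 m and turn numbers shares of 6 degrees, none past 1 either way. Its arguments: {"type":"object","properties":{"plan":{"type":"array"},"grip_force":{"type":"number"}},"required":["plan"]}

```bash
mkdir -p pics; ls
python3 - <<'E'
from workcell import observe, grab_frame
import cv2,json,numpy as np
print(observe())
for n in("scene","top"):
    f=grab_frame(n); cv2.imwrite(f"pics/{n}0.png",f["color"][:,:,::-1])
    print(n,{k:np.round(v,4).tolist() for k,v in f.items() if k!="color"})
E
```

```text
pics
{'clock': 0.0, 'qpos': array([-1.17717526,  0.52201938, -0.03633389,  1.59999759,  0.02122424,
        1.02112511, -0.11282459]), 'qd': array([ 0.00019757,  0.00015983, -0.00105806, -0.00081991, -0.00080855,
        0.00186455,  0.00057093]), 'joint_efforts': array([ 1.29288455e-03, -9.27109408e+01,  1.98048055e+00, -3.69885671e+01,
        1.78814266e-02,  9.08130925e-03,  7.87930190e-06]), 'position': array([0.2794884 , 0.55864339, 0.23072606]), 'tool_rot': array([-3.14043338e+00,  1.01476147e-04,  2.67775520e+00]), 'force': array([-0.83697206, -0.06212035, -0.60838767]), 'moment': array([-0.0787998 ,  0.01114641,  0.06153555]), 'finger_force': 0.0, 'grip_width': 0.08548052167971862}
scene {'intrinsics': [[465.819, 0.0, 328.377], [0.0, 465.819, 200.5469], [0.0, 0.0, 1.0]], 'position': [1.2882, 0.0233, 1.2622], 'orientation': [-2.5114, 0.0083, 1.6122]}
top {'intrinsics': [[425.029, 0.0, 323.2686], [0.0, 425.029, 202.418], [0.0, 0.0, 1.0]], 'position': [0.2685, -0.0075, 1.6301], 'orientation': [-3.0005, -0.006, -1.5741]}
```

View pics/scene0.png

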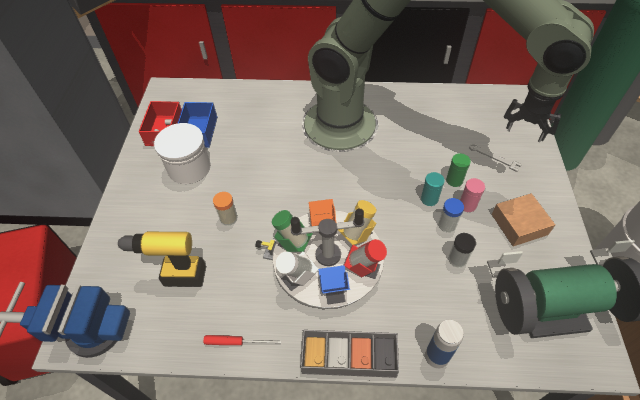

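View pics/top0.png

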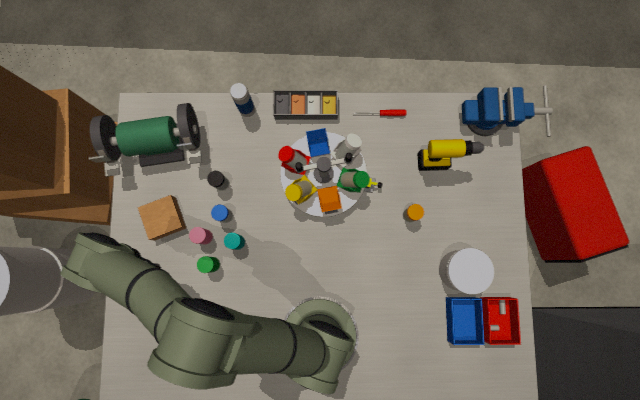

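The scene view shows the carousel with its column at about (327,240), the yellow pointer at (265,245) and the blue cradle at (333,280). The candidate jars, by lid in the scene/top views, are:
- **Blue:** (453,210) / (220,213)
- **Turquoise:** (433,185) / (233,241)
- **Pink:** (474,190) / (200,235)
- **Green:** (459,165) / (207,265)

The one with the true blue lid at (453,210) / (220,213) fits the description. I'll confirm it in an enlarged crop.

```bash
cat > h.py <<'E'
import numpy as np, cv2
from scipy.spatial.transform import Rotation as R
from workcell import observe, grab_frame
def ray(f,uv):
    d=np.linalg.solve(np.array(f["intrinsics"]),[uv[0],uv[1],1.])
    return np.array(f["position"]), R.from_euler("xyz",f["orientation"]).as_matrix()@d
def onz(f,uv,z):
    p,d=ray(f,uv); return p+d*(z-p[2])/d[2]
def tri(f,a,g,b):
    p,d=ray(f,a); q,e=ray(g,b)
    s=np.linalg.lstsq(np.c_[d,-e],q-p,rcond=None)[0]
    return (p+d*s[0]+q+e*s[1])/2, np.linalg.norm(p+d*s[0]-q-e*s[1])
def mask(f,h0,h1,box,s=90,v=50):
    h=cv2.cvtColor(f["color"],cv2.COLOR_RGB2HSV); m=cv2.inRange(h,(h0,s,v),(h1,255,255))
    k=np.zeros_like(m); x0,y0,x1,y1=box; k[y0:y1,x0:x1]=m[y0:y1,x0:x1]; return k
def blob(f,*a,**k):
    n,l,st,c=cv2.connectedComponentsWithStats(mask(f,*a,**k)); i=1+np.argmax(st[1:,4]); return c[i],st[i]
E
python3 - <<'E'
from h import *
t=grab_frame("top"); s=grab_frame("scene")
a=cv2.resize(t["color"][120:230,265:395],None,fx=4,fy=4,interpolation=3)
b=cv2.resize(t["color"][170:280,185:250],None,fx=4,fy=4,interpolation=3)
cv2.imwrite("pics/crop1.png",np.hstack([a,b])[:,:,::-1])
c=cv2.resize(s["color"][190:310,245:395],None,fx=4,fy=4,interpolation=3)
d=cv2.resize(s["color"][145:265,415:460+25],None,fx=2.8,fy=4,interpolation=3)
cv2.imwrite("pics/crop2.png",np.hstack([c,d])[:,:,::-1])
ct,st=blob(t,105,128,(205,195,240,230)); cs,ss=blob(s,105,128,(440,195,470,222))
print(ct,st,cs,ss); print(tri(t,ct,s,cs), onz(t,ct,.108))
E
```

```text
[219.31531532 212.36036036] [211 205  18  16 222] [453.24262295 207.09180328] [444 198  20  19 305]
(array([0.45076059, 0.36022708, 0.09712257]), np.float64(0.001358356083913026)) [0.44940853 0.35692535 0.108     ]
```

View pics/crop1.png

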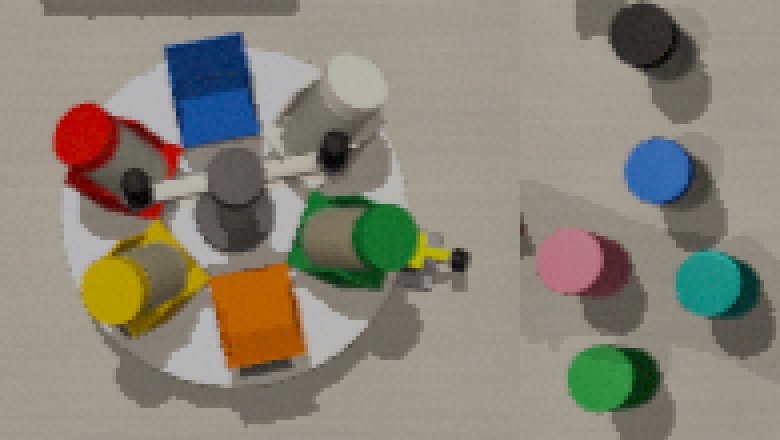

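View pics/crop2.png

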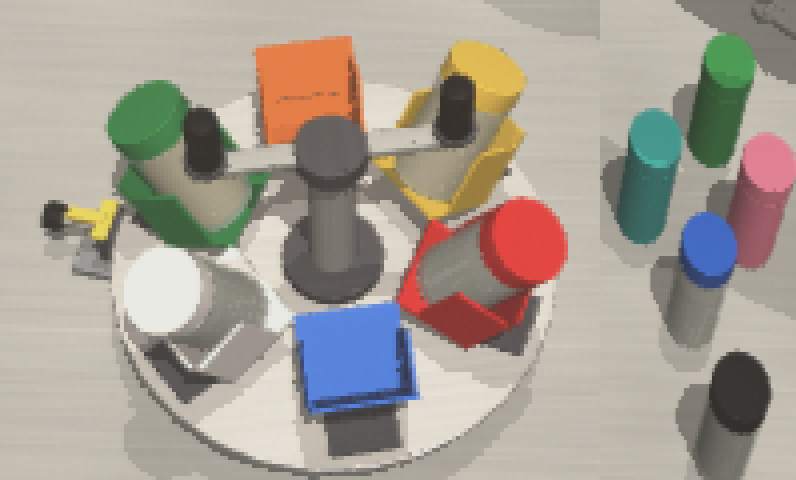

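The crops confirm the only blue-lidded clear jar at (220,213) in the top view. The blue cradle points away from the robot, and the pointer is on the robot's right at about (372,183). In the top view the grips are near (348,157) and (299,166).

Run:
```python
from h import *
t=grab_frame("top"); s=grab_frame("scene")
g=cv2.cvtColor(t["color"],cv2.COLOR_RGB2GRAY)
# disc edge points in crop coordinates -> plane z=.053 -> circle fit
E=np.array([(63,215),(85,295),(120,340),(200,383),(260,384),(345,345),(378,300),(405,190),(330,62) ,(270,52),(130,85)])/4+[265,120]
P=np.array([onz(t,(u-.4,v-.4),.053)[:2] for u,v in E])
sol=np.linalg.lstsq(np.c_[2*P,np.ones(len(P))],(P**2).sum(1),rcond=None)[0]
c=sol[:2];r=np.sqrt(sol[2]+c@c);print("disc",c,r,np.round(np.linalg.norm(P-c,axis=1),3))
def dark(f,box,th):
    x0,y0,x1,y1=box; g=cv2.cvtColor(f["color"],cv2.COLOR_RGB2GRAY)[y0:y1,x0:x1]
    n,l,st,cc=cv2.connectedComponentsWithStats((g<th).astype(np.uint8)); i=1+np.argmax(st[1:,4]); return cc[i]+[x0,y0],st[i]
for nm,bt,bs in(("L",(341,148,356,164),(288,214,304,236)),("R",(292,158,306,175),(352,206,368,228))):
    a,sa=dark(t,bt,55); b,sb=dark(s,bs,55); p,e=tri(t,a,s,b); print(nm,a,sa,b,sb,p,e,onz(t,a,.245))
k,_=dark(t,(375,178,386,190),70);ks,_=dark(s,(252,238,264,252),60);print("knob",k,ks,tri(t,k,s,ks))
y,_=blob(t,22,34,(367,174,382,192),s=120,v=100);print("ptr",y,onz(t,y,.05))
b,_=blob(t,100,128,(300,122,340,160));print("blue",b,onz(t,b,.12))
```

```text
disc [ 0.60663458 -0.01937686] 0.16334580512473082 [0.164 0.163 0.164 0.166 0.165 0.163 0.158 0.162 0.172 0.16  0.16 ]
L [348.25423729 157.42372881] [ 4  5  8 10 59] [295.30555556 227.25      ] [ 3  8  9 11 72] [ 0.622237   -0.1013094   0.22363245] 0.0013433989219969007 [ 0.6169141  -0.10054639  0.245     ]
R [298.175  167.9625] [ 0  4 13 12 80] [358.         219.08823529] [ 3  8  7 11 68] [0.5871007  0.06673112 0.21904679] 0.002573832713095769 [0.58123566 0.06663018 0.245     ]
knob [379.31578947 184.68421053] [257.11111111 245.22222222] (array([ 0.56482414, -0.23485271,  0.02527734]), np.float64(0.002948115418444767))
ptr [371.44736842 182.89473684] [ 0.56702971 -0.20025639  0.05      ]
blue [317.54851485 142.10891089] [0.70607177 0.00288501 0.12      ]
```

```bash
cat >> h.py <<'E'
def rot(psi,tilt=0):  # tool down, x axis at heading psi (deg); tilt deg about tool y
    return R.from_euler("xyz",[180,0,psi],degrees=True)*R.from_euler("y",tilt,degrees=True)
def plan(p,Rt,N,start=None):
    """constant row, N times, from (p0,R0) to (p,Rt)"""
    o=observe(); p0,R0=start or (o["position"],R.from_euler("xyz",o["tool_rot"]))
    rel=R0.inv()*Rt; w=rel.as_rotvec()/N; S=sum(R.from_rotvec(w*k).as_matrix() for k in range(N))
    v=np.linalg.solve(S,R0.inv().apply(np.array(p)-p0))
    q=p0.copy();Rq=R0;path=[]
    for k in range(N): q=q+Rq.apply(v);Rq=Rq*R.from_rotvec(w);path.append(q)
    print(N,"row",np.round(v/.02,3),np.round(np.degrees(w)/6,3),"via",np.round(path[N//2],3),np.round(path[-1],3))
    return np.array(p),Rt
E
python3 - <<'E'
from h import *
a=plan([.40,.42,.30],rot(140),10)
b=plan([.6224,-.1012,.31],rot(102),30,a)
c=plan([.6224,-.1012,.216],rot(102),6,b)
E
```

```text
10 row [-0.884 -0.261 -0.344] [-0.     0.     0.224] via [0.356 0.479 0.272] [0.4  0.42 0.3 ]
30 row [-0.951 -0.143 -0.017] [ 0.    -0.     0.211] via [0.562 0.16  0.305] [ 0.622 -0.101  0.31 ]
6 row [ 0.    -0.     0.783] [0. 0. 0.] via [ 0.622 -0.101  0.247] [ 0.622 -0.101  0.216]
```

{"op": "move_arm", "data": {
  "plan": [
    [[-0.88, -0.26, -0.34, 0, 0, 0.22, 1], [-0.88, -0.26, -0.34, 0, 0, 0.22, 1], [-0.88, -0.26, -0.34, 0, 0, 0.22, 1], [-0.88, -0.26, -0.34, 0, 0, 0.22, 1], [-0.88, -0.26, -0.34, 0, 0, 0.22, 1], [-0.88, -0.26, -0.34, 0, 0, 0.22, 1], [-0.88, -0.26, -0.34, 0, 0, 0.22, 1], [-0.88, -0.26, -0.34, 0, 0, 0.22, 1], [-0.88, -0.26, -0.34, 0, 0, 0.22, 1], [-0.88, -0.26, -0.34, 0, 0, 0.22, 1]]
  ]
}}

```text
clock: 1.3
position: [0.4006, 0.4195, 0.2998]
tool_rot: [-3.142, -0.0, 2.445]
force: [-0.1, 0.0, 0.0]
grip_width: 0.0854
finger_force: 0.0
```

{"op": "move_arm", "data": {
  "plan": [
    [[-0.95, -0.14, -0.02, 0, 0, 0.21, 1], [-0.95, -0.14, -0.02, 0, 0, 0.21, 1], [-0.95, -0.14, -0.02, 0, 0, 0.21, 1], [-0.95, -0.14, -0.02, 0, 0, 0.21, 1], [-0.95, -0.14, -0.02, 0, 0, 0.21, 1], [-0.95, -0.14, -0.02, 0, 0, 0.21, 1], [-0.95, -0.14, -0.02, 0, 0, 0.21, 1], [-0.95, -0.14, -0.02, 0, 0, 0.21, 1], [-0.95, -0.14, -0.02, 0, 0, 0.21, 1], [-0.95, -0.14, -0.02, 0, 0, 0.21, 1]]
  ]
}}

```text
clock: 2.3
position: [0.5137, 0.2647, 0.3034]
tool_rot: [3.142, 0.0, 2.226]
force: [0.2, -0.1, -0.2]
grip_width: 0.0856
finger_force: 0.0
```

{"op": "move_arm", "data": {
  "plan": [
    [[-0.95, -0.14, -0.02, 0, 0, 0.21, 1], [-0.95, -0.14, -0.02, 0, 0, 0.21, 1], [-0.95, -0.14, -0.02, 0, 0, 0.21, 1], [-0.95, -0.14, -0.02, 0, 0, 0.21, 1], [-0.95, -0.14, -0.02, 0, 0, 0.21, 1], [-0.95, -0.14, -0.02, 0, 0, 0.21, 1], [-0.95, -0.14, -0.02, 0, 0, 0.21, 1], [-0.95, -0.14, -0.02, 0, 0, 0.21, 1], [-0.95, -0.14, -0.02, 0, 0, 0.21, 1], [-0.95, -0.14, -0.02, 0, 0, 0.21, 1]]
  ]
}}

```text
clock: 3.3
position: [0.5901, 0.0889, 0.3073]
tool_rot: [3.142, 0.0, 2.006]
force: [0.0, 0.0, -0.5]
grip_width: 0.0856
finger_force: 0.0
```

Run:
```python
from h import *
o=observe();print(o["clock"],o["qpos"],o["position"],np.degrees(o["tool_rot"]))
b=plan([.6224,-.1012,.30],rot(102),10)
```

```text
3.3 [-0.43656617  0.41713546  0.26741164  1.5944113  -0.11772876  1.14589068
  0.29253943] [0.59005715 0.08887924 0.30732268] [1.79999944e+02 2.44655098e-03 1.14921175e+02]
10 row [-0.953 -0.159  0.037] [0.    0.    0.215] via [ 0.615 -0.024  0.303] [ 0.622 -0.101  0.3  ]
```

{"op": "move_arm", "data": {
  "plan": [
    [[-0.95, -0.16, 0.04, 0, 0, 0.22, 1], [-0.95, -0.16, 0.04, 0, 0, 0.22, 1], [-0.95, -0.16, 0.04, 0, 0, 0.22, 1], [-0.95, -0.16, 0.04, 0, 0, 0.22, 1], [-0.95, -0.16, 0.04, 0, 0, 0.22, 1], [-0.95, -0.16, 0.04, 0, 0, 0.22, 1], [-0.95, -0.16, 0.04, 0, 0, 0.22, 1], [-0.95, -0.16, 0.04, 0, 0, 0.22, 1], [-0.95, -0.16, 0.04, 0, 0, 0.22, 1], [-0.95, -0.16, 0.04, 0, 0, 0.22, 1]]
  ]
}}

```text
clock: 4.3
position: [0.6215, -0.1008, 0.2992]
tool_rot: [3.142, 0.0, 1.775]
force: [0.2, 0.0, -0.7]
grip_width: 0.0854
finger_force: 0.0
```

{"op": "move_arm", "data": {
  "plan": [
    [[0, 0, 0.5, 0, 0, 0, 1], [0, 0, 0.5, 0, 0, 0, 1], [0, 0, 0.5, 0, 0, 0, 1], [0, 0, 0.5, 0, 0, 0, 1], [0, 0, 0.5, 0, 0, 0, 1], [0, 0, 0.5, 0, 0, 0, 1], [0, 0, 0.5, 0, 0, 0, 1], [0, 0, 0.5, 0, 0, 0, 1], [0, 0, 0.1, 0, 0, 0, 1], [0, 0, 0, 0, 0, 0, 1]]
  ]
}}

```text
clock: 5.3
position: [0.6213, -0.0992, 0.217]
tool_rot: [-3.141, -0.0, 1.777]
force: [-0.6, 0.4, 0.6]
grip_width: 0.085
finger_force: 0.0
```

{"op": "move_arm", "data": {
  "plan": [
    [[0, 0, 0, 0, 0, 0, -0.2], [0, 0, 0, 0, 0, 0, -0.4], [0, 0, 0, 0, 0, 0, -1], [0, 0, 0, 0, 0, 0, -1], [0, 0, 0, 0, 0, 0, -1], [0, 0, 0, 0, 0, 0, -1], [0, 0, 0, 0, 0, 0, -1], [0, 0, 0, 0, 0, 0, -1], [0, 0, 0, 0, 0, 0, -1], [0, 0, 0, 0, 0, 0, -1]]
  ],
  "grip_force": 40
}}

```text
clock: 6.3
position: [0.6214, -0.0992, 0.2175]
tool_rot: [3.141, 0.0, 1.777]
force: [-2.9, 0.6, 4.6]
grip_width: 0.0227
finger_force: 41.0
```

Run:
```python
from h import *
o=observe();print(o["clock"],o["qpos"],o["position"],np.degrees(o["tool_rot"]),o["force"],o["grip_width"])
t=grab_frame("top");a=t["color"][120:230,265:395];cv2.imwrite("pics/c3.png",cv2.resize(a,None,fx=4,fy=4,interpolation=3)[:,:,::-1])
```

```text
6.3 [-0.15354004  0.56465091  0.32947426  1.61603234 -0.20786834  0.99538183
  0.44832971] [ 0.62140363 -0.09923168  0.21754665] [1.79989398e+02 3.34662636e-03 1.01827092e+02] [-2.92904374  0.62876975  4.56054204] 0.022713654198899393
```

Run:
```python
from h import *
c=np.array([.605,-.018]);o=observe();d=o["position"][:2]-c
a=np.degrees(np.arctan2(d[1],d[0]));r=np.linalg.norm(d);print(a,r)
for D in (50,100):
    e=np.radians(a-D);plan([*(c+r*np.array([np.cos(e),np.sin(e)])),.2175],rot(101.83-D),D//5)
```

```text
-78.58851629569521 0.08287279567577739
10 row [ 0.018 -0.361  0.   ] [ 0.    -0.     0.833] via [ 0.579 -0.097  0.218] [ 0.553 -0.083  0.218]
20 row [ 0.018 -0.361  0.   ] [ 0.    -0.     0.833] via [ 0.548 -0.078  0.218] [ 0.522 -0.02   0.218]
```

{"op": "move_arm", "data": {
  "plan": [
    [[0.02, -0.36, 0, 0, 0, 0.83, -1], [0.02, -0.36, 0, 0, 0, 0.83, -1], [0.02, -0.36, 0, 0, 0, 0.83, -1], [0.02, -0.36, 0, 0, 0, 0.83, -1], [0.02, -0.36, 0, 0, 0, 0.83, -1], [0.02, -0.36, 0, 0, 0, 0.83, -1], [0.02, -0.36, 0, 0, 0, 0.83, -1], [0.02, -0.36, 0, 0, 0, 0.83, -1], [0.02, -0.36, 0, 0, 0, 0.83, -1], [0.02, -0.36, 0, 0, 0, 0.83, -1]]
  ]
}}

```text
clock: 7.35
position: [0.557, -0.0852, 0.2181]
tool_rot: [3.131, -0.002, 0.903]
force: [5.8, -8.0, 1.1]
grip_width: 0.0228
finger_force: 43.2
```

Run:
```python
from h import *
c=np.array([.605,-.018]);o=observe();d=o["position"][:2]-c;psi=np.degrees(o["tool_rot"][2])
a=np.degrees(np.arctan2(d[1],d[0]));r=np.linalg.norm(d);print(a,r,psi,o["force"],o["moment"],o["grip_width"],o["qpos"])
D=50
e=np.radians(a-D);plan([*(c+r*np.array([np.cos(e),np.sin(e)])),.2175],rot(psi-D),10)
```

```text
-125.52993422887984 0.08259757817970795 51.76265931143862 [ 5.79940493 -8.03966459  1.09488081] [-1.38394262 -1.22921022 -0.24857821] 0.02277678412368778 [-0.36333862  0.49410518  0.57379515  1.80946933 -0.32391407  0.92300017
 -0.31608203]
10 row [-0.001 -0.36   0.001] [ 0.009 -0.006  0.833] via [ 0.53  -0.052  0.218] [ 0.523 -0.024  0.218]
```

{"op": "move_arm", "data": {
  "plan": [
    [[0.01, -0.36, 0, 0, 0, 0.83, -1], [0.01, -0.36, 0, 0, 0, 0.83, -1], [0.01, -0.36, 0, 0, 0, 0.83, -1], [0.01, -0.36, 0, 0, 0, 0.83, -1], [0.01, -0.36, 0, 0, 0, 0.83, -1], [0.01, -0.36, 0, 0, 0, 0.83, -1], [0.01, -0.36, 0, 0, 0, 0.83, -1], [0.01, -0.36, 0, 0, 0, 0.83, -1], [0.01, -0.36, 0, 0, 0, 0.83, -1], [0, 0, 0, 0, 0, 0, -1]]
  ]
}}

```text
clock: 8.35
position: [0.5228, -0.0275, 0.2181]
tool_rot: [3.141, -0.003, 0.123]
force: [5.9, -4.1, 6.9]
grip_width: 0.023
finger_force: 43.8
```

Run:
```python
from h import *
c=np.array([.605,-.018]);o=observe();d=o["position"][:2]-c;psi=np.degrees(o["tool_rot"][2])
a=np.degrees(np.arctan2(d[1],d[0]));r=np.linalg.norm(d);print(a,r,psi,o["force"],o["grip_width"],o["qpos"])
for D in (12,15): 
  e=np.radians(a-D);plan([*(c+r*np.array([np.cos(e),np.sin(e)])),.2175],rot(psi-D),5)
t=grab_frame("top");s=grab_frame("scene")
A=cv2.resize(t["color"][120:230,265:395],None,fx=3,fy=3,interpolation=3)
B=cv2.resize(s["color"][200:310,245:375],None,fx=3,fy=3,interpolation=3)
cv2.imwrite("pics/c4.png",np.hstack([A,B])[:,:,::-1])
```

```text
-173.39126470141446 0.08271039282205933 7.03827702064974 [ 5.89512394 -4.13201748  6.8722862 ] 0.023026469902365256 [-0.63801714  0.4923028   0.80274607  1.91085328 -0.4415872   0.91984457
 -1.06855175]
5 row [ 0.005 -0.173  0.006] [ 0.001 -0.006  0.4  ] via [ 0.522 -0.017  0.218] [ 0.523 -0.01   0.218]
5 row [ 0.007 -0.216  0.006] [ 0.001 -0.006  0.5  ] via [ 0.522 -0.015  0.218] [ 0.523 -0.006  0.218]
```

View pics/c4.png

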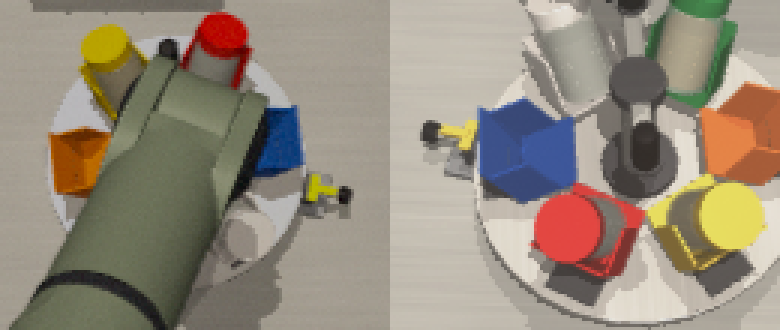

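The blue cradle at about (355,167) in the top view is about 15 to 18° short of the pointer at (372,183). I'll carry on clockwise.

{"op": "move_arm", "data": {
  "plan": [
    [[0.01, -0.2, 0, 0, 0, 0.5, -1], [0.01, -0.2, 0, 0, 0, 0.5, -1], [0.01, -0.2, 0, 0, 0, 0.5, -1], [0.01, -0.2, 0, 0, 0, 0.5, -1], [0.01, -0.2, 0, 0, 0, 0.5, -1], [0.01, -0.2, 0, 0, 0, 0.5, -1], [0, 0, 0, 0, 0, 0, -1], [0, 0, 0, 0, 0, 0, -1], [0, 0, 0, 0, 0, 0, -1], [0, 0, 0, 0, 0, 0, -1]]
  ]
}}

```text
clock: 9.45
position: [0.5238, -0.0049, 0.2181]
tool_rot: [3.142, -0.003, -0.189]
force: [3.2, -2.6, 10.4]
grip_width: 0.0233
finger_force: 44.5
```

Run:
```python
from h import *
c=np.array([.605,-.018]);o=observe();d=o["position"][:2]-c
print(np.degrees(np.arctan2(d[1],d[0])),np.degrees(o["tool_rot"]),o["force"])
```

```text
170.81145019569323 [ 1.79996757e+02 -1.57813874e-01 -1.08533658e+01] [ 3.18231296 -2.59861157 10.44819494]
```

{"op": "move_arm", "data": {
  "plan": [
    [[0, 0, 0, 0, 0, 0, 0], [0, 0, 0, 0, 0, 0, 0.5], [0, 0, 0, 0, 0, 0, 1], [0, 0, 0, 0, 0, 0, 1], [0, 0, 0, 0, 0, 0, 1], [0, 0, -0.5, 0, 0, 0, 1], [0, 0, -1, 0, 0, 0, 1], [0, 0, -1, 0, 0, 0, 1], [0, 0, -1, 0, 0, 0, 1], [0, 0, -1, 0, 0, 0, 1]]
  ]
}}

```text
clock: 10.45
position: [0.5227, -0.0044, 0.3088]
tool_rot: [-3.142, -0.0, -0.189]
force: [-0.6, 0.6, -0.2]
grip_width: 0.0855
finger_force: 0.0
```

Run:
```python
from h import *
a=plan([.42,.2,.34],rot(60),20)
b=plan([.45,.358,.20],rot(128),14,a)
```

```text
20 row [-0.041 -0.609 -0.078] [ 0.   -0.   -0.59] via [0.498 0.125 0.326] [0.42 0.2  0.34]
14 row [0.595 0.13  0.5  ] [-0.    0.   -0.81] via [0.461 0.286 0.26 ] [0.45  0.358 0.2  ]
```

{"op": "move_arm", "data": {
  "plan": [
    [[-0.04, -0.61, -0.08, 0, 0, -0.59, 1], [-0.04, -0.61, -0.08, 0, 0, -0.59, 1], [-0.04, -0.61, -0.08, 0, 0, -0.59, 1], [-0.04, -0.61, -0.08, 0, 0, -0.59, 1], [-0.04, -0.61, -0.08, 0, 0, -0.59, 1], [-0.04, -0.61, -0.08, 0, 0, -0.59, 1], [-0.04, -0.61, -0.08, 0, 0, -0.59, 1], [-0.04, -0.61, -0.08, 0, 0, -0.59, 1], [-0.04, -0.61, -0.08, 0, 0, -0.59, 1], [-0.04, -0.61, -0.08, 0, 0, -0.59, 1]]
  ]
}}

```text
clock: 11.45
position: [0.5037, 0.1156, 0.3234]
tool_rot: [3.142, -0.0, 0.435]
force: [0.1, -0.3, 0.6]
grip_width: 0.0855
finger_force: 0.0
```

{"op": "move_arm", "data": {
  "plan": [
    [[-0.04, -0.61, -0.08, 0, 0, -0.59, 1], [-0.04, -0.61, -0.08, 0, 0, -0.59, 1], [-0.04, -0.61, -0.08, 0, 0, -0.59, 1], [-0.04, -0.61, -0.08, 0, 0, -0.59, 1], [-0.04, -0.61, -0.08, 0, 0, -0.59, 1], [-0.04, -0.61, -0.08, 0, 0, -0.59, 1], [-0.04, -0.61, -0.08, 0, 0, -0.59, 1], [-0.04, -0.61, -0.08, 0, 0, -0.59, 1], [-0.04, -0.61, -0.08, 0, 0, -0.59, 1], [-0.04, -0.61, -0.08, 0, 0, -0.59, 1]]
  ]
}}

```text
clock: 12.45
position: [0.4192, 0.2013, 0.3394]
tool_rot: [3.142, 0.0, 1.052]
force: [-1.6, -0.1, -0.2]
grip_width: 0.0854
finger_force: 0.0
```

Run:
```python
from h import *
o=observe();print(o["position"],np.degrees(o["tool_rot"]),o["qpos"])
t=grab_frame("top");s=grab_frame("scene")
A=cv2.resize(t["color"][120:230,265:395],None,fx=3,fy=3,interpolation=3)
B=cv2.resize(s["color"][190:300,245:375],None,fx=3,fy=3,interpolation=3)
cv2.imwrite("pics/c5.png",np.hstack([A,B])[:,:,::-1])
```

```text
[0.41922986 0.20130885 0.33943097] [1.79996429e+02 7.36443506e-04 6.03022786e+01] [-1.16291449  0.1735024   0.68733701  1.87816419 -0.12124954  1.1315991
 -0.94954591]
```

View pics/c5.png

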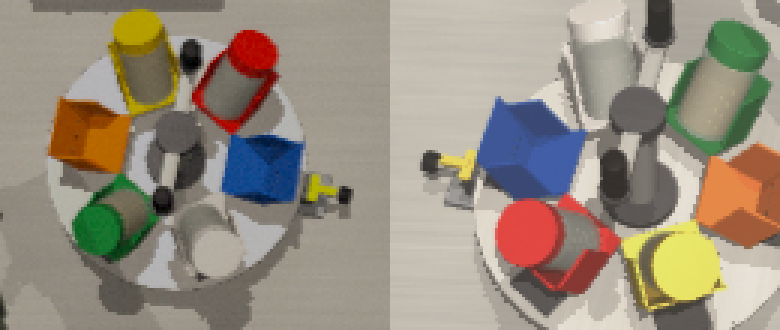

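The blue cradle, at crop (262,167), now faces the pointer at (320,190). Next I'll measure its angle.

Run:
```python
from h import *
t=grab_frame("top"); s=grab_frame("scene")
def dark(f,box,th=55):
    x0,y0,x1,y1=box; g=cv2.cvtColor(f["color"],cv2.COLOR_RGB2GRAY)[y0:y1,x0:x1]
    n,l,st,cc=cv2.connectedComponentsWithStats((g<th).astype(np.uint8)); i=1+np.argmax(st[1:,4]); return cc[i]+[x0,y0],st[i]
r,_=dark(t,(323,131,335,145));l,_=dark(t,(313,180,325,194))
a,b=onz(t,r,.24)[:2],onz(t,l,.24)[:2];d=a-b
print("R,L",r,l,a,b,"mid",(a+b)/2,"sep",np.linalg.norm(d),"R ang",np.degrees(np.arctan2(d[1],d[0])),"blue=R-90")
rs,_=dark(s,(442//1-200+200-2-0,0,443,1)) if 0 else (None,None)
bl,_=blob(t,100,128,(335,160,370,192));og,_=blob(t,3,15,(278,145,312,182))
p,q=onz(t,bl,.11)[:2],onz(t,og,.11)[:2];e=p-q
print("blue,orange",p,q,"ang",np.degrees(np.arctan2(e[1],e[0])),"mid",(p+q)/2)
sy,_=blob(s,22,34,(252,232,275,262),s=120,v=100); y,_=blob(t,22,34,(362,172,384,194),s=120,v=100)
print("ptr",y,sy,tri(t,y,s,sy)); k,_=dark(t,(375,178,388,192),70);ks,_=dark(s,(250,235,266,254),60);print("knob",k,tri(t,k,s,ks))
j,_=blob(t,105,128,(205,195,240,230));print("jar",onz(t,j,.106))
```

```text
R,L [327.90740741 138.74074074] [318.82352941 186.78431373] [ 0.68296174 -0.03292267] [ 0.5183706  -0.00196362] mid [ 0.60066617 -0.01744315] sep 0.16747748689741562 R ang -10.652677745755799 blue=R-90
blue,orange [ 0.58210712 -0.1228678 ] [0.62861835 0.10073435] ang -101.75047045770243 mid [ 0.60536274 -0.01106673]
ptr [370.73469388 182.48979592] [268.36065574 244.26229508] (array([ 0.57010286, -0.19878303,  0.04218897]), np.float64(0.0005077518386998023))
knob [379.4  184.75] (array([ 0.56333491, -0.23383037,  0.03167583]), np.float64(0.002075748808667199))Traceback (most recent call last):
  File "<stdin>", line 15, in <module>
  File "h.py", line 17, in blob
    n,l,st,c=cv2.connectedComponentsWithStats(mask(f,*a,**k)); i=1+np.argmax(st[1:,4]); return c[i],st[i]
                                                                   ~~~~~~~~~^^^^^^^^^^
    return _wrapfunc(a, 'argmax', axis=axis, out=out, **kwds)
    return bound(*args, **kwds)
ValueError: attempt to get argmax of an empty sequence
```

Run:
```python
from h import *
a=plan([.45,.358,.20],rot(128),13)
c=plan([.45,.358,.070],rot(128),10,a)
```

```text
13 row [0.638 0.138 0.537] [ 0.    -0.    -0.872] via [0.46  0.281 0.264] [0.45  0.358 0.2  ]
10 row [ 0.   -0.    0.65] [0. 0. 0.] via [0.45  0.358 0.122] [0.45  0.358 0.07 ]
```

{"op": "move_arm", "data": {
  "plan": [
    [[0.64, 0.14, 0.54, 0, 0, -0.87, 1], [0.64, 0.14, 0.54, 0, 0, -0.87, 1], [0.64, 0.14, 0.54, 0, 0, -0.87, 1], [0.64, 0.14, 0.54, 0, 0, -0.87, 1], [0.64, 0.14, 0.54, 0, 0, -0.87, 1], [0.64, 0.14, 0.54, 0, 0, -0.87, 1], [0.64, 0.14, 0.54, 0, 0, -0.87, 1], [0.64, 0.14, 0.54, 0, 0, -0.87, 1], [0.64, 0.14, 0.54, 0, 0, -0.87, 1], [0.64, 0.14, 0.54, 0, 0, -0.87, 1]]
  ]
}}

```text
clock: 13.65
position: [0.4616, 0.3206, 0.2305]
tool_rot: [-3.141, 0.001, 1.96]
force: [-0.1, 0.3, 0.6]
grip_width: 0.0857
finger_force: 0.0
```

{"op": "move_arm", "data": {
  "plan": [
    [[0.64, 0.14, 0.54, 0, 0, -0.87, 1], [0.64, 0.14, 0.54, 0, 0, -0.87, 1], [0.64, 0.14, 0.54, 0, 0, -0.87, 1], [0, 0, 0, 0, 0, 0, 1], [0, 0, 0, 0, 0, 0, 1], [0, 0, 0, 0, 0, 0, 1], [0, 0, 0, 0, 0, 0, 1], [0, 0, 0, 0, 0, 0, 1], [0, 0, 0, 0, 0, 0, 1], [0, 0, 0, 0, 0, 0, 1]]
  ]
}}

```text
clock: 14.65
position: [0.4508, 0.3584, 0.199]
tool_rot: [3.141, 0.0, 2.231]
force: [-0.4, -0.2, 0.4]
grip_width: 0.0855
finger_force: 0.0
```

Run:
```python
from h import *
o=observe();print(o["position"],np.degrees(o["tool_rot"]),o["qpos"])
t=grab_frame("top");s=grab_frame("scene")
for f,b in((t,(205,195,240,230)),(s,(440,192,470,222))):
    try: print(blob(f,105,128,b))
    except Exception as e: print("hidden")
A=cv2.resize(t["color"][160:280,180:260],None,fx=4,fy=4,interpolation=3)
B=cv2.resize(s["color"][140:260,400:510],None,fx=4,fy=4,interpolation=3)
cv2.imwrite("pics/c6.png",np.hstack([A,B])[:,:,::-1])
plan([.45,.358,.070],rot(128),9)
```

```text
[0.45083478 0.35843543 0.19901389] [1.79991545e+02 8.44321635e-04 1.27850939e+02] [-1.00099499  0.50041872  0.31873597  1.77894143 -0.1942326   0.89282418
  0.06418585]
(array([221.36170213, 211.        ]), array([213, 205,  16,  16, 141], dtype=int32))
(array([453.23762376, 207.14851485]), array([444, 198,  20,  19, 303], dtype=int32))
9 row [ 0.001 -0.005  0.716] [ 0.     0.    -0.003] via [0.45  0.358 0.127] [0.45  0.358 0.07 ]
```

View pics/c6.png

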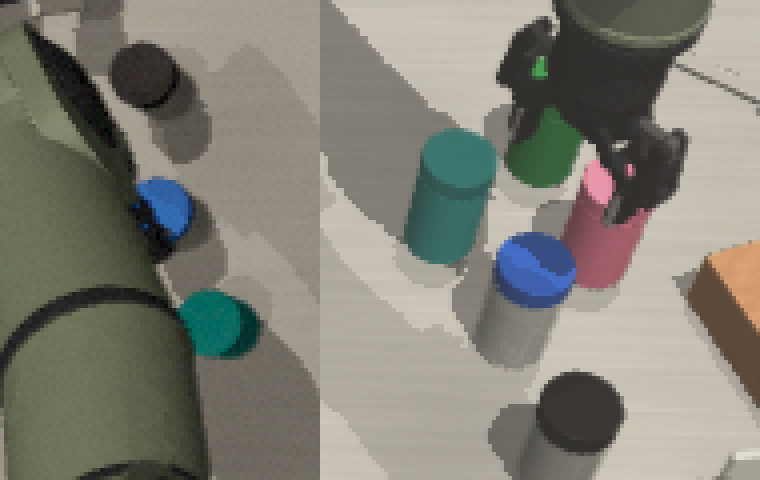

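The jar with the blue lid sits at crop (160,210) in the top view, under the gripper, with the turquoise, pink and green jars clear of the fingers. I'll descend and grip.

{"op": "move_arm", "data": {
  "plan": [
    [[0, 0, 0.72, 0, 0, 0, 1], [0, 0, 0.72, 0, 0, 0, 1], [0, 0, 0.72, 0, 0, 0, 1], [0, 0, 0.72, 0, 0, 0, 1], [0, 0, 0.72, 0, 0, 0, 1], [0, 0, 0.72, 0, 0, 0, 1], [0, 0, 0.72, 0, 0, 0, 1], [0, 0, 0.72, 0, 0, 0, 1], [0, 0, 0.72, 0, 0, 0, 1], [0, 0, 0, 0, 0, 0, 1]]
  ]
}}

```text
clock: 15.75
position: [0.4501, 0.3579, 0.0673]
tool_rot: [-3.139, 0.0, 2.232]
force: [-0.4, -0.8, 1.2]
grip_width: 0.0857
finger_force: 0.0
```

{"op": "move_arm", "data": {
  "plan": [
    [[0, 0, 0, 0, 0, 0, 0.5], [0, 0, 0, 0, 0, 0, 0.4], [0, 0, 0, 0, 0, 0, 0.3], [0, 0, 0, 0, 0, 0, -1], [0, 0, 0, 0, 0, 0, -1], [0, 0, 0, 0, 0, 0, -1], [0, 0, 0, 0, 0, 0, -1], [0, 0, 0, 0, 0, 0, -1], [0, 0, 0, 0, 0, 0, -1], [0, 0, 0, 0, 0, 0, -1]]
  ],
  "grip_force": 40
}}

```text
clock: 16.75
position: [0.4511, 0.3587, 0.0701]
tool_rot: [3.14, -0.0, 2.232]
force: [-1.0, -1.1, 7.4]
grip_width: 0.0588
finger_force: 43.1
```

```bash
cat >> h.py <<'E'
P=np.array([(.6214,-.0992),(.557,-.0852),(.5228,-.0275),(.5238,-.0049)]);ps=np.array([1.777,.903,.123,-.189])
A=np.vstack([[[1,0,np.cos(a),-np.sin(a)],[0,1,np.sin(a),np.cos(a)]] for a in ps])
fit=np.linalg.lstsq(A,P.ravel(),rcond=None)
C=np.array([.605,-.018]);phi=np.radians(-101);u=np.array([np.cos(phi),np.sin(phi),0])
ax=np.array([0,0,np.cos(np.pi/6)])+.5*u; cx=np.cos(np.pi/6)*u-np.array([0,0,.5])
seat=np.array([*C,.08])+.09*u
def tcp(x,z,off=.070): return seat+cx*x+ax*(z+off)   # jar at (x,0,z) of cradle
RT=rot(79,30)
E
python3 - <<'E'
from h import *
print("centre fit",fit[0],fit[1])
o=observe();R1=R.from_euler("xyz",o["tool_rot"]);p=o["position"]
a=plan(p+[0,0,.30],R1,15)
W=tcp(-.004,.11)+[0,0,.09];print(W,tcp(-.004,.11),tcp(-.004,0))
b=plan(W,RT,32,a)
E
```

```text
centre fit [ 0.60506296 -0.01880434 -0.08226759 -0.00076391] [1.44391938e-05]
15 row [ 0.     0.001 -1.   ] [0. 0. 0.] via [0.451 0.359 0.23 ] [0.451 0.359 0.37 ]
[ 0.57131536 -0.19129244  0.32788457] [ 0.57131536 -0.19129244  0.23788457] [ 0.58180986 -0.13730294  0.14262178]
32 row [-0.903 -0.035 -0.167] [-0.066  0.146  0.249] via [0.574 0.076 0.386] [ 0.571 -0.191  0.328]
```

{"op": "move_arm", "data": {
  "plan": [
    [[0, 0, -0.3, 0, 0, 0, -1], [0, 0, -0.6, 0, 0, 0, -1], [0, 0, -1, 0, 0, 0, -1], [0, 0, -1, 0, 0, 0, -1], [0, 0, -1, 0, 0, 0, -1], [0, 0, -1, 0, 0, 0, -1], [0, 0, -1, 0, 0, 0, -1], [0, 0, -1, 0, 0, 0, -1], [0, 0, -1, 0, 0, 0, -1], [0, 0, -1, 0, 0, 0, -1]]
  ]
}}

```text
clock: 17.75
position: [0.4507, 0.3583, 0.2491]
tool_rot: [3.141, -0.0, 2.231]
force: [0.5, 0.1, -2.6]
grip_width: 0.059
finger_force: 43.7
```

{"op": "move_arm", "data": {
  "plan": [
    [[0, 0, -1, 0, 0, 0, -1], [0, 0, -1, 0, 0, 0, -1], [0, 0, -1, 0, 0, 0, -1], [0, 0, -1, 0, 0, 0, -1], [0, 0, -1, 0, 0, 0, -1], [0, 0, -1, 0, 0, 0, -1], [0, 0, 0, 0, 0, 0, -1], [0, 0, 0, 0, 0, 0, -1], [0, 0, 0, 0, 0, 0, -1], [0, 0, 0, 0, 0, 0, -1]]
  ]
}}

```text
clock: 18.75
position: [0.4505, 0.3583, 0.3666]
tool_rot: [-3.14, 0.0, 2.232]
force: [-0.8, 0.5, -2.8]
grip_width: 0.0587
finger_force: 43.8
```

Run:
```python
from h import *
o=observe();R1=R.from_euler("xyz",o["tool_rot"]);print(o["clock"],o["position"],o["tool_rot"],o["grip_width"],o["force"])
W=tcp(-.004,.11)+[0,0,.09]
b=plan(W,RT,30)
c=plan(tcp(-.004,.11),RT,8,b)
t=grab_frame("top");s=grab_frame("scene")
B=s["color"][100:300,340:540]
cv2.imwrite("pics/c7.png",cv2.resize(B,None,fx=2.5,fy=2.5)[:,:,::-1])
```

```text
18.75 [0.45051477 0.35829089 0.36655857] [-3.14032976e+00  2.08748417e-04  2.23165251e+00] 0.05868163617747993 [-0.75366144  0.51800113 -2.84572384]
30 row [-0.962 -0.037 -0.183] [-0.071  0.157  0.265] via [0.574 0.075 0.384] [ 0.571 -0.191  0.328]
8 row [-0.281 -0.     0.487] [0. 0. 0.] via [ 0.571 -0.191  0.272] [ 0.571 -0.191  0.238]
```

View pics/c7.png

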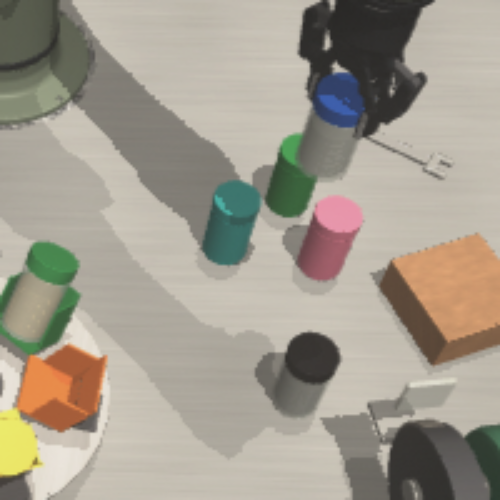

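The blue jar is held by its lid, hanging straight. I'll carry it over and tilt it.

{"op": "move_arm", "data": {
  "plan": [
    [[-0.96, -0.04, -0.18, -0.07, 0.16, 0.26, -1], [-0.96, -0.04, -0.18, -0.07, 0.16, 0.26, -1], [-0.96, -0.04, -0.18, -0.07, 0.16, 0.26, -1], [-0.96, -0.04, -0.18, -0.07, 0.16, 0.26, -1], [-0.96, -0.04, -0.18, -0.07, 0.16, 0.26, -1], [-0.96, -0.04, -0.18, -0.07, 0.16, 0.26, -1], [-0.96, -0.04, -0.18, -0.07, 0.16, 0.26, -1], [-0.96, -0.04, -0.18, -0.07, 0.16, 0.26, -1], [-0.96, -0.04, -0.18, -0.07, 0.16, 0.26, -1], [-0.96, -0.04, -0.18, -0.07, 0.16, 0.26, -1]]
  ]
}}

```text
clock: 19.85
position: [0.5427, 0.1872, 0.3878]
tool_rot: [3.092, -0.176, 1.962]
force: [0.4, -0.5, -3.4]
grip_width: 0.0588
finger_force: 43.7
```

{"op": "move_arm", "data": {
  "plan": [
    [[-0.96, -0.04, -0.18, -0.07, 0.16, 0.26, -1], [-0.96, -0.04, -0.18, -0.07, 0.16, 0.26, -1], [-0.96, -0.04, -0.18, -0.07, 0.16, 0.26, -1], [-0.96, -0.04, -0.18, -0.07, 0.16, 0.26, -1], [-0.96, -0.04, -0.18, -0.07, 0.16, 0.26, -1], [-0.96, -0.04, -0.18, -0.07, 0.16, 0.26, -1], [-0.96, -0.04, -0.18, -0.07, 0.16, 0.26, -1], [-0.96, -0.04, -0.18, -0.07, 0.16, 0.26, -1], [-0.96, -0.04, -0.18, -0.07, 0.16, 0.26, -1], [-0.96, -0.04, -0.18, -0.07, 0.16, 0.26, -1]]
  ]
}}

```text
clock: 20.85
position: [0.5848, -0.0023, 0.3731]
tool_rot: [3.091, -0.358, 1.689]
force: [0.3, 0.2, -2.6]
grip_width: 0.0595
finger_force: 43.7
```

```bash
sed -i 's/C=np.array(\[.605,-.018\])/C=np.array([.605,-.0185])/' h.py
python3 - <<'E'
from h import *
o=observe();print(o["position"],np.degrees(o["tool_rot"]),o["qpos"],o["grip_width"])
b=plan(tcp(-.004,.11)+[0,0,.09],RT,10)
E
```

```text
[ 0.58475052 -0.00230471  0.37306959] [177.073323   -20.52044612  96.77435925] [-0.27670771  0.41177902  0.54801656  1.54495638 -0.5767233   1.36418056
  0.50787617] 0.05946683201967534
10 row [-0.96  -0.044 -0.197] [-0.078  0.15   0.272] via [ 0.583 -0.117  0.35 ] [ 0.571 -0.192  0.328]
```

{"op": "move_arm", "data": {
  "plan": [
    [[-0.96, -0.04, -0.2, -0.08, 0.15, 0.27, -1], [-0.96, -0.04, -0.2, -0.08, 0.15, 0.27, -1], [-0.96, -0.04, -0.2, -0.08, 0.15, 0.27, -1], [-0.96, -0.04, -0.2, -0.08, 0.15, 0.27, -1], [-0.96, -0.04, -0.2, -0.08, 0.15, 0.27, -1], [-0.96, -0.04, -0.2, -0.08, 0.15, 0.27, -1], [-0.96, -0.04, -0.2, -0.08, 0.15, 0.27, -1], [-0.96, -0.04, -0.2, -0.08, 0.15, 0.27, -1], [-0.96, -0.04, -0.2, -0.08, 0.15, 0.27, -1], [-0.96, -0.04, -0.2, -0.08, 0.15, 0.27, -1]]
  ]
}}

```text
clock: 21.85
position: [0.5723, -0.1921, 0.3283]
tool_rot: [3.139, -0.524, 1.381]
force: [0.6, 0.1, -2.5]
grip_width: 0.0588
finger_force: 43.7
```

Run:
```python
from h import *
o=observe();print(o["position"],np.degrees(o["tool_rot"]),o["qpos"],o["grip_width"])
b=plan(tcp(-.004,.10),RT,9)
c=plan(tcp(-.004,.015),RT,9,b)
```

```text
[ 0.57231141 -0.19214514  0.32828566] [179.83613694 -30.0302267   79.14335261] [ 0.12183122  0.57269176  0.58593746  1.50000379 -0.76866115  1.48050617
  0.68354793] 0.05881589392674608
9 row [-0.251 -0.007  0.491] [ 0.002 -0.001  0.002] via [ 0.572 -0.189  0.273] [ 0.572 -0.187  0.229]
9 row [0.    0.    0.472] [0. 0. 0.] via [ 0.577 -0.164  0.188] [ 0.58  -0.145  0.156]
```

{"op": "move_arm", "data": {
  "plan": [
    [[-0.25, -0.01, 0.49, 0, 0, 0, -1], [-0.25, -0.01, 0.49, 0, 0, 0, -1], [-0.25, -0.01, 0.49, 0, 0, 0, -1], [-0.25, -0.01, 0.49, 0, 0, 0, -1], [-0.25, -0.01, 0.49, 0, 0, 0, -1], [-0.25, -0.01, 0.49, 0, 0, 0, -1], [-0.25, -0.01, 0.49, 0, 0, 0, -1], [-0.25, -0.01, 0.49, 0, 0, 0, -1], [-0.25, -0.01, 0.49, 0, 0, 0, -1], [0, 0, 0, 0, 0, 0, -1]]
  ]
}}

```text
clock: 22.85
position: [0.5716, -0.1855, 0.2285]
tool_rot: [3.14, -0.524, 1.382]
force: [0.1, -1.0, -1.9]
grip_width: 0.059
finger_force: 43.8
```

Run:
```python
from h import *
o=observe();print(o["position"],np.degrees(o["tool_rot"]),o["qpos"],o["force"])
c=plan(tcp(-.004,.015),RT,10)
t=grab_frame("top");s=grab_frame("scene")
A=cv2.resize(t["color"][120:230,275:405],None,fx=3,fy=3,interpolation=3)
B=cv2.resize(s["color"][180:290,225:355],None,fx=3,fy=3,interpolation=3)
cv2.imwrite("pics/c8.png",np.hstack([A,B])[:,:,::-1])
# lid centre check: expected lid top centre projection at current pose
def proj(f,p):
    q=R.from_euler("xyz",f["orientation"]).inv().apply(p-np.array(f["position"]));k=np.array(f["intrinsics"])@q;return k[:2]/k[2]
Ro=R.from_euler("xyz",o["tool_rot"]);z=Ro.apply([0,0,1]);j=o["position"]+z*.07
for n,h in(("bottom",0),("lidmid",.098)): print(n,proj(t,j-z*h),proj(s,j-z*h))
print("seat",proj(t,seat),proj(s,seat))
```

```text
[ 0.57155884 -0.18553331  0.2284513 ] [179.92423283 -30.04135157  79.17184238] [ 0.13519126  0.66355076  0.54285365  1.61767295 -0.83010514  1.31989553
  0.80496224] [ 0.08780106 -1.04752381 -1.88263315]
10 row [-0.003  0.005  0.419] [-0.    -0.001  0.002] via [ 0.577 -0.161  0.185] [ 0.58  -0.145  0.156]
bottom [361.37313453 173.53711983] [279.97702289 224.3080663 ]
lidmid [378.38585474 170.94812856] [259.47612029 203.45473016]
seat [347.1880298 175.9435397] [297.37551993 243.84658335]
```

View pics/c8.png

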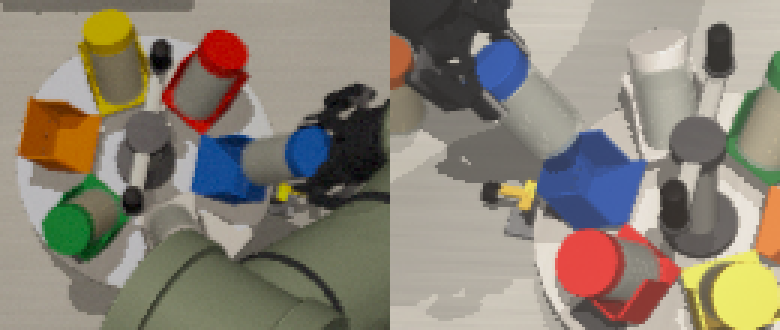

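The jar at top crop (275,158) lines up with the cradle at (222,168). I'll insert it along its axis.

{"op": "move_arm", "data": {
  "plan": [
    [[0, 0, 0.42, 0, 0, 0, -1], [0, 0, 0.42, 0, 0, 0, -1], [0, 0, 0.42, 0, 0, 0, -1], [0, 0, 0.42, 0, 0, 0, -1], [0, 0, 0.42, 0, 0, 0, -1], [0, 0, 0.42, 0, 0, 0, -1], [0, 0, 0.42, 0, 0, 0, -1], [0, 0, 0.42, 0, 0, 0, -1], [0, 0, 0.4, 0, 0, 0, -1], [0, 0, 0.2, 0, 0, 0, -1]]
  ]
}}

```text
clock: 23.95
position: [0.5796, -0.1465, 0.1607]
tool_rot: [3.139, -0.524, 1.383]
force: [0.0, 1.1, -2.2]
grip_width: 0.0588
finger_force: 43.8
```

Run:
```python
from h import *
o=observe();print(o["position"],np.degrees(o["tool_rot"]),o["force"],o["grip_width"])
d=o["position"]-tcp(0,0);print("jar x,z in cradle",d@cx,d@ax,"y",d@np.cross(ax,cx))
```

```text
[ 0.5796146  -0.14646496  0.16065875] [179.83696815 -30.02717307  79.2310799 ] [ 0.03631047  1.10845293 -2.1586429 ] 0.058759194224701876
jar x,z in cradle -0.005292022042796908 0.02008134812255637 y -0.0005021300927498918
```

{"op": "move_arm", "data": {
  "plan": [
    [[0, 0, 0.12, 0, 0, 0, -1], [0, 0, 0.12, 0, 0, 0, -1], [0, 0, 0.12, 0, 0, 0, -1], [0, 0, 0.1, 0, 0, 0, -1], [0, 0, 0.1, 0, 0, 0, -1], [0, 0, 0.1, 0, 0, 0, -1], [0, 0, 0.1, 0, 0, 0, -1], [0, 0, 0.08, 0, 0, 0, -1], [0, 0, 0, 0, 0, 0, -1], [0, 0, 0, 0, 0, 0, -1]]
  ]
}}

```text
clock: 24.95
position: [0.5813, -0.1389, 0.1469]
tool_rot: [3.138, -0.524, 1.383]
force: [0.2, 0.3, -1.2]
grip_width: 0.0589
finger_force: 43.8
```

Run:
```python
from h import *
o=observe();print(o["position"],np.degrees(o["tool_rot"]),o["force"],o["moment"],o["grip_width"])
d=o["position"]-tcp(0,0);print("jar x,z in cradle",d@cx,d@ax,"y",d@np.cross(ax,cx))
```

```text
[ 0.58129786 -0.13885069  0.14688925] [179.79545773 -30.01306624  79.23334352] [ 0.18121112  0.27154459 -1.21086896] [-0.7682233   0.13189547  0.02126461] 0.05891148498633679
jar x,z in cradle -0.005158427541652926 0.0042588388862136095 y -0.00030267277019556854
```

{"op": "move_arm", "data": {
  "plan": [
    [[0, 0, 0.05, 0, 0, 0, -1], [0, 0, 0.05, 0, 0, 0, -1], [0, 0, 0.05, 0, 0, 0, -1], [0, 0, 0.05, 0, 0, 0, -1], [0, 0, 0.05, 0, 0, 0, -1], [0, 0, 0, 0, 0, 0, -1], [0, 0, 0, 0, 0, 0, -1], [0, 0, 0, 0, 0, 0, -1], [0, 0, 0, 0, 0, 0, -1], [0, 0, 0, 0, 0, 0, -1]]
  ]
}}

```text
clock: 25.95
position: [0.5818, -0.1371, 0.143]
tool_rot: [3.137, -0.523, 1.383]
force: [-2.8, -3.9, 5.1]
grip_width: 0.0591
finger_force: 44.5
```

Run:
```python
from h import *
o=observe();print(o["force"],o["force"]@ax,o["moment"])
d=o["position"]-tcp(0,0);print("jar x,z in cradle",d@cx,d@ax,"y",d@np.cross(ax,cx))
```

```text
[-2.83931819 -3.92715414  5.11322087] 6.626563522173618 [-0.73896976  0.62203573  0.28239548]
jar x,z in cradle -0.004792611551317343 -4.1413941747631814e-05 y -0.00019300750806333693
```

{"op": "move_arm", "data": {
  "plan": [
    [[-0.05, 0, 0, 0, 0, 0, -1], [-0.05, 0, 0, 0, 0, 0, -1], [-0.05, 0, 0, 0, 0, 0, -1], [-0.05, 0, 0, 0, 0, 0, -1], [-0.05, 0, 0, 0, 0, 0, -1], [0, 0, 0, 0, 0, 0, -1], [0, 0, 0, 0, 0, 0, -1], [0, 0, 0, 0, 0, 0, -1], [0, 0, 0, 0, 0, 0, -1], [0, 0, 0, 0, 0, 0, -1]]
  ]
}}

```text
clock: 26.95
position: [0.5814, -0.1407, 0.1415]
tool_rot: [3.136, -0.525, 1.384]
force: [-3.9, -2.3, 18.5]
grip_width: 0.0589
finger_force: 45.5
```

Run:
```python
from h import *
o=observe();print(o["force"],"ax",o["force"]@ax,"cx",o["force"]@cx,"y",o["force"]@np.cross(ax,cx))
d=o["position"]-tcp(0,0);print("jar x,z in cradle",d@cx,d@ax,"y",d@np.cross(ax,cx))
```

```text
[-3.85071997 -2.31817672 18.48266453] ax 17.51162566101016 cx -6.634303693396076 y -3.3376424312866253
jar x,z in cradle -0.0008929301698442956 0.0005526529944901921 y 0.00012663835132255535
```

The jar is down on the floor and touching the outer wall. I'll release it and back off along the axis.

{"op": "move_arm", "data": {
  "plan": [
    [[0, 0, 0, 0, 0, 0, 0.5], [0, 0, 0, 0, 0, 0, 0.7], [0, 0, 0, 0, 0, 0, 1], [0, 0, 0, 0, 0, 0, 1], [0, 0, 0, 0, 0, 0, 1], [0, 0, 0, 0, 0, 0, 1], [0, 0, -0.2, 0, 0, 0, 1], [0, 0, -0.5, 0, 0, 0, 1], [0, 0, -0.8, 0, 0, 0, 1], [0, 0, -1, 0, 0, 0, 1]]
  ]
}}

```text
clock: 27.95
position: [0.5759, -0.1659, 0.1846]
tool_rot: [3.138, -0.524, 1.383]
force: [0.6, 0.9, -0.0]
grip_width: 0.0855
finger_force: 0.0
```

{"op": "move_arm", "data": {
  "plan": [
    [[0, 0, -1, 0, 0, 0, 1], [0, 0, -1, 0, 0, 0, 1], [0, 0, -1, 0, 0, 0, 1], [0, 0, -1, 0, 0, 0, 1], [0, 0, -1, 0, 0, 0, 1], [0, 0, 0, 0, 0, 0, 1], [0, 0, 0, 0, 0, 0, 1], [0, 0, 0, 0, 0, 0, 1], [0, 0, 0, 0, 0, 0, 1], [0, 0, 0, 0, 0, 0, 1]]
  ]
}}

```text
clock: 28.95
position: [0.5664, -0.2139, 0.2696]
tool_rot: [3.139, -0.524, 1.383]
force: [0.1, 0.1, -0.1]
grip_width: 0.0857
finger_force: 0.0
```

Run:
```python
from h import *
t=grab_frame("top");s=grab_frame("scene")
def proj(f,p):
    q=R.from_euler("xyz",f["orientation"]).inv().apply(p-np.array(f["position"]));k=np.array(f["intrinsics"])@q;return k[:2]/k[2]
p=seat+ax*.108
print("expected lid top",proj(t,p),proj(s,p))
A=cv2.resize(t["color"][120:230,275:405],None,fx=3,fy=3,interpolation=3)
B=cv2.resize(s["color"][180:290,225:355],None,fx=3,fy=3,interpolation=3)
cv2.imwrite("pics/c9.png",np.hstack([A,B])[:,:,::-1]); print(observe()["force"],observe()["position"])
```

```text
expected lid top [364.02297346 173.39375928] [276.71138536 222.89003264]
[0.70275071 0.31219976 0.16111292] [ 0.56639043 -0.21402267  0.26971476]
```

View pics/c9.png

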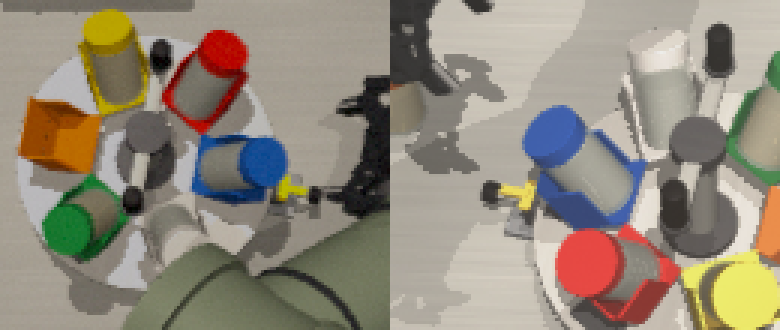

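The blue jar is seated like its neighbours. Its lid is at about (363,173) in the top view, against an expected (364,173), the cradle is at the pointer, and the gripper is clear.

```bash
python3 -c "
from workcell import job_done; print(job_done())"
```

```text
the job is handed in; nothing more can be done
None
```

The job is handed in at about 29 s of the 58 s allowed: the blue cradle is at the yellow-pointer stop and the blue-lidded jar is fully down against its outer wall, released; my last camera check agreed, but the system returned no verdict.

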